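Lock the gluing press with its hairpin clip

TASK

Swing the press's hinged bar fully down over the brass post, then take the hairpin clip by its red grip and push it sideways into the groove of the post until it snaps past the pinch of its legs and sits fully home. Push firmly but stop as soon as it is home, do not strain the post, and leave the clip there with the bar down and everything else undisturbed.

Things in the scene. Friction and masses are not known exactly. Their poses are not given: they have to be found in the camera images.
- press: Gluing press fixed to the bench: blue and steel base 220 x 120 x 40 mm (x, y, z); origin at the centre of its underside. Bar hinge at x = +95, z = 52 mm, along y; the bar's free front end is at x = -68 mm when down. Three fixed dowels lie across it under the bar. The clip goes on along the press's +x, legs level, grip on the front (-x) side.
- slot_mid (a point): Middle of the slot that carries the upright brass post, at groove height: press x = -25, y = 0, z = 62.5 mm. The post stands on the slot's centre line (y = 0) but is clamped up to 16 mm either way along x, unmeasured: find it by touch or camera. Post: shoulder 18 mm across up to z = 58; groove with 10 mm shank, z 58 to 67; head 22 mm across, z 67 to 79.
- bar (a joint): Angle of the hinged bar, rad: 0 is fully down (level), grows as its front end rises; starts at 0.4 to 0.7 and stays where left (stiff hinge, a few N on the pad move it). Aluminium, 163 long from the hinge, 50 wide, 8 mm thick; its top is at press z = 56 mm when down. Its 58 x 26 mm window drops over the post.
- bar_pad (a point): Middle of the top of the orange push pad (26 x 36 mm) on the bar, 62 mm from the hinge line towards the front end and 7 mm above the bar's mid plane (press x = 33, z = 59 mm when down). Press here to close the bar.
- clip: Hairpin spring clip lying level in a blue tray (floor 4 mm, rim 18 mm high). Red grip block 28 (x) x 16 (y) x 38 mm (z), origin at the centre of its underside: pinch it across y, 20 to 30 mm up. Two 4 mm wire legs (0 to 4 mm above the underside) and a tongue between them reach along +x. Mass 45 to 70 g.
- clip_seat (a point): Where the shank's axis comes to sit between the legs: clip x = 70, y = 0, z = 2 mm. Legs: tips at x = 93 (23 mm apart inside), pinch at x = 77 (4 mm), tongue ends at x = 64.5 and stops the shank. Shank first met at about x = 86; the push rises to 7 to 9 N at the pinch, drops at the snap, then climbs steeply on the tongue. Over 25 N between clip and post strains the post.
Not all that is in view belongs to the job. Of the things like the clip, leave any that is green; of the rest the smaller one is meant.

How it is judged:
By the outcome, as a careful person would: the job done as asked, in the order asked, and still so for the second after the job is handed in, with the robot touching nothing.
It also fails if it takes over 64 s, if anything falls off the work surface, if the arm or the gripper's body presses on something with over 40 N, if the wrist force passes 120 N, or if a joint passes its speed limit or range.

ROBOT

A 7-joint arm with a two-finger parallel gripper is mounted at the origin on the work surface. World frame = base frame: x ahead of the robot, y to its left, z up, the work surface at z = 0. Lengths are in m, angles in rad, forces in N, time in s.
With the tool pointing down it reaches from about 0.35 to 0.9 m from the base axis. Payload 7.2 kg.
Tool frame: the origin (TCP) lies between the finger pads; the fingertips stand ahead of it and the grasp point (between the pads) lies 2 mm behind it (arm.nose_length is the z of the fingertips in the tool frame, in m); z points along the fingers, x is the direction in which the jaws open and shut, and the axes are right-handed (so a half turn about z gives the same grasp; the last joint's range is limited). The gripper opens to 88 mm and grips with 3 to 60 N. Pads are 20 mm wide; open, the fingers measure 115 mm over their backs; the gripper's body (75 mm by 178 mm) begins 61 mm behind the grasp point.
Start: joints at [1.227, 0.411, -0.013, 1.596, 0.006, 1.134, -0.082], TCP at [0.17, -0.601, 0.24] pointing down, gripper open.
Joint ranges: [-2.95, 2.95], [-0.29, 1.99], [-1.47, 1.44], [0.14, 2.54], [-1.03, 4.17], [0.13, 1.85], [-2.86, 2.86]. Speed limits (rad/s): [2.39, 2.39, 3.01, 3.01, 3.14, 3.14, 3.14].

INTERFACE

Orientations are given as a rotation vector (axis times angle).
In Python, from cell import arm, viewer, workorder gives the robot as it stands. The module is installed in compiled form; this text tells all that it offers.
- The arm moves only by the tool play_rows, never from a script. Its argument "rows" is a list of rows, each a list of 4 numbers: the shift along the world's x, y, z in mm, then the turn about the world's z in degrees. A call has 1 to 10 rows; each row is the pose to reach, as a shift and turn from the pose measured when the call began; what a row does not reach only later rows make up. A row lasts 1/12 s, in which the tool goes at most 41.7 mm and 7.16 degrees, less where a joint would pass 70% of its speed; a pose out of reach is approached as far as the arm can. A call with a gripper value outside its range is refused whole. "gripper" is the closure, from 0 (fully open) to 1 (shut), set as the call begins (left out, the last holds). The fingers move at their own pace and stop on an object; "grip_force" is the grip in N (left out, the last holds). Time passes only in rows, so rows that repeat a pose let the fingers close. It gives the time, the measured TCP pose, the force and the opening at its end, in the units of the state.
- arm.sense(): the state, without advancing time (a new reading comes with each control period).
- viewer.snapshot(name): name is "scene" or "top"; returns a dict with "image" (384x512x3 uint8, red, green, blue), "fx", "fy", "cx", "cy" (pixels), "rvec" (rotation vector, rad) and "tvec" (3), from world to camera coordinates, as OpenCV has them. Camera axes: x right, y down, z forward; pixel columns grow to the right and rows downward; lengths in m; the calibration is good to about 2 mm. A picture is of the moment at which its call begins. There is no depth.
- workorder.hand_in(): hands the job in, once; it reports no verdict.
The state is a dict: "time": time; "joint_positions": joint angles; "qd": joint speeds; "joint_torque": joint torques, N m; "ee_pos": TCP position; "ee_rot": TCP orientation; "force": force on the tool from outside, world axes, zero at the start; "wrist_torque": the same for the moment, N m; "width": finger opening in m.
Only numpy, scipy, OpenCV 4.12 (cv2) and the standard library are available. Lean on these libraries where they do the work, as an engineer would, in place of code of your own. Each camera call takes 0.05 s, during which the arm holds its last target. There are 200 camera calls.

## Working session

There is one attempt and no reset: what is moved stays moved. The work goes in short steps, Python scripts to look and compute and a tool call to move; the robot and the scene stay as the last step left them, time stands still between calls to the robot, and variables do not carry over. Pictures are saved under pics/ and viewed, about 8 in all and at most 12, crops included, and the job is handed in when it is done.

Besides the shell and the picture viewer there is one more tool, called as a command line: name --pt "numbers of a row" for each row, then --argument value for the rest. play_rows: Moves the arm, as the interface text tells. Its arguments: {"type":"object","properties":{"rows":{"type":"array","items":{"type":"array","items":{"type":"number"}}},"gripper":{"type":"number"},"grip_force":{"type":"number"}},"required":["rows"]}

```bash
mkdir -p pics
cat > h.py <<'E'
import numpy as np, cv2, pickle
from cell import arm, viewer, workorder
def snap(name, fn, crop=None, scale=1):
    s=viewer.snapshot(name); pickle.dump(s,open(f'pics/{fn}.pkl','wb'))
    im=s['image'][:,:,::-1]
    if crop: im=im[crop[1]:crop[3],crop[0]:crop[2]]
    cv2.imwrite(f'pics/{fn}.png',cv2.resize(im,None,fx=scale,fy=scale,interpolation=cv2.INTER_CUBIC)); return s
def KRt(s):
    return np.array([[s['fx'],0,s['cx']],[0,s['fy'],s['cy']],[0,0,1]]),cv2.Rodrigues(np.array(s['rvec'],float))[0],np.array(s['tvec'],float)
def ray(s,u,v,z):
    K,R,t=KRt(s); c=-R.T@t; d=R.T@np.linalg.solve(K,[u,v,1.]); return c+d*(z-c[2])/d[2]
def proj(s,P):
    K,R,t=KRt(s); return cv2.projectPoints(np.array(P,float).reshape(-1,3),np.array(s['rvec'],float),np.array(s['tvec'],float),K,None)[0][:,0]
def load(fn): return pickle.load(open(f'pics/{fn}.pkl','rb'))
E
python3 - <<'E'
from h import *
a=snap('top','t0',scale=1.5); b=snap('scene','s0',scale=1.5)
for s in(a,b):
    K,R,t=KRt(s); print(K[0,0],-R.T@t, R[2])
print(arm.sense(), arm.nose_length)
E
```

```text
348.9038758742172 [0.37819391 0.07980972 0.9311249 ] [ 0.15019238 -0.01945891 -0.98846528]
352.92102291025253 [ 1.00554614 -0.45508718  0.70740908] [-0.51168763  0.56230261 -0.64960876]
{'time': 0.1, 'joint_positions': array([ 1.22679388,  0.41178901, -0.01270911,  1.59693197,  0.00558514,
        1.13430475, -0.08221236]), 'qd': array([ 0.00270212, -0.0011547 ,  0.00159797, -0.00239235,  0.001403  ,
        0.00029293,  0.00173188]), 'joint_torque': array([ 1.89967039e-03, -5.89098001e+01,  6.43604547e-01, -2.91712618e+01,
       -5.37374499e-02,  1.44778754e-02,  8.30661611e-05]), 'ee_pos': array([ 0.17005326, -0.60098445,  0.23892404]), 'ee_rot': array([-2.50510807e+00,  1.89451333e+00,  1.82911505e-03]), 'force': array([0.04266358, 0.64752433, 0.47936288]), 'wrist_torque': array([ 0.0366616 ,  0.02324679, -0.00099634]), 'width': 0.08760244939240287} 0.017
```

View pics/t0.png

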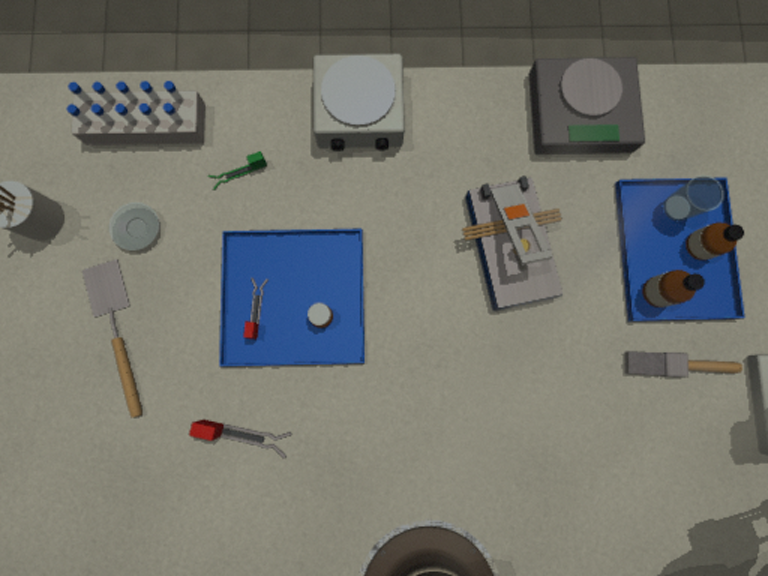

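View pics/s0.png

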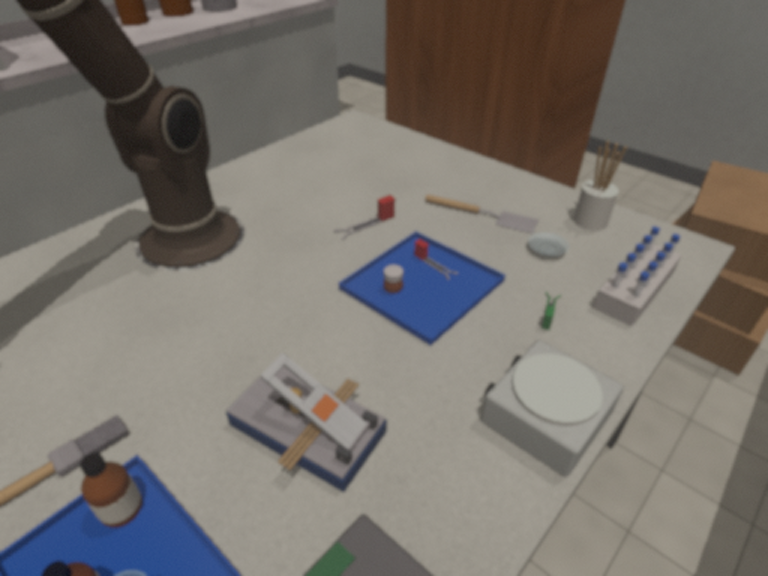

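The top view shows the press at about (515,245) in the 1.5x picture with its hinge away from the robot. The small red clip lies in the blue tray with its grip at (251,330) and its tips at (260,283). The bigger red clip at (240,437) and the green one at (238,170) are decoys.

Run:
```python
from h import *
a=load('t0')['image'][:,:,::-1]; b=load('s0')['image'][:,:,::-1]
def c(im,x,y,w,h): return cv2.resize(im[y:y+h,x:x+w],(400,300),interpolation=cv2.INTER_CUBIC)
# 4x crops 100x75; press 4x
m=np.vstack([np.hstack([c(a,295,112,120,90),c(a,140,170,80,60)]),np.hstack([c(b,145,230,120,90),c(b,250,145,80,60)])])
cv2.imwrite('pics/m0.png',m)
```

```text
(no output)
```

View pics/m0.png

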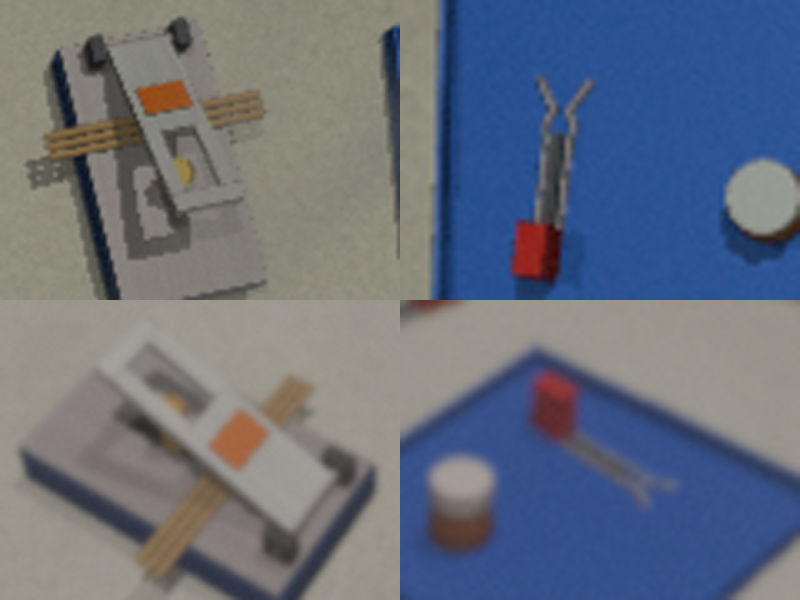

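```bash
cat > fit.py <<'E'
from h import *
from scipy.optimize import least_squares
T=load('t0');S=load('s0')
def W(p,L,z0=0):
    L=np.array(L,float)/1000; c,s=np.cos(p[2]),np.sin(p[2])
    return np.c_[p[0]+c*L[:,0]-s*L[:,1],p[1]+s*L[:,0]+c*L[:,1],L[:,2]+z0]
def fit(L1,U1,L2,U2,z0,p0):
    f=lambda p:np.r_[(proj(T,W(p,L1,z0))-U1).ravel(),(proj(S,W(p,L2,z0))-U2).ravel()]
    r=least_squares(f,p0,loss='soft_l1'); return r.x,r.fun.round(1)
if __name__=='__main__':
    L=[(110,60,40),(110,-60,40),(-110,-60,40),(-110,60,40)]
    U1=np.array([(64,46),(200,20),(266,283),(122,302)])/3.3333+[295,112]
    U2=np.array([(375,168),(283,294),(22,152),(100,70)])/3.3333+[145,230]
    p,r=fit(L,U1,L,U2,0,[.5,-.1,.1]); print('press',p,r)
    sl=lambda q:W(p,[q]); print('slot',sl((-25,0,62.5)))
    pu=(np.array([164,97])/3.333+[295,112],np.array([239,140])/3.333+[145,230])
    for a in np.arange(.3,.8,.05):
        q=(95-62*np.cos(a)+7*np.sin(a)*1,0,52+62*np.sin(a)+7*np.cos(a))
        e=[(-68),]; 
        print(a.round(2),[np.round(proj(s,sl(q))[0]-u,1) for s,u in zip((T,S),pu)],sl(q).round(4))
    Lc=[(14,8,38),(14,-8,38),(-14,-8,38),(-14,8,38),(93,13,2),(93,-13,2)]
    V1=np.array([(117,222),(151,225),(146,280),(112,276),(140,77),(192,83)])/5+[140,170]
    L2=[(93,13,2),(93,-13,2)]; V2=np.array([(278,185),(246,203)])/5+[250,145]
    c,r=fit(Lc,V1,L2,V2,.004,[.4,.3,0]); print('clip',c,r)
E
python3 fit.py
```

```text
press [ 0.59424779 -0.1719176   0.19045872] [ -2.2  -0.4   0.3  -1.5   2.   -1.1   0.5   2.9   1.1  -2.1  -1.1   2.2
  -2.4  -1.    8.  -10.3]
slot [[ 0.56969985 -0.17665034  0.0625    ]]
0.3 [array([-0.1,  1.3]), array([-0.8,  1.6])] [[ 0.6314 -0.1648  0.077 ]]
0.35 [array([0.1, 0.5]), array([-0.4,  1. ])] [[ 0.6327 -0.1645  0.0798]]
0.4 [array([ 0.2, -0.4]), array([0.1, 0.5])] [[ 0.6341 -0.1642  0.0826]]
0.45 [array([ 0.3, -1.3]), array([0.6, 0.1])] [[ 0.6357 -0.1639  0.0853]]
0.5 [array([ 0.4, -2.2]), array([ 1.2, -0.3])] [[ 0.6374 -0.1636  0.0879]]
0.55 [array([ 0.5, -3.3]), array([ 1.8, -0.7])] [[ 0.6392 -0.1632  0.0904]]
0.6 [array([ 0.6, -4.3]), array([ 2.5, -1. ])] [[ 0.6412 -0.1629  0.0928]]
0.65 [array([ 0.6, -5.4]), array([ 3.2, -1.2])] [[ 0.6432 -0.1625  0.0951]]
0.7 [array([ 0.6, -6.5]), array([ 4. , -1.4])] [[ 0.6454 -0.1621  0.0973]]
0.75 [array([ 0.6, -7.6]), array([ 4.8, -1.6])] [[ 0.6477 -0.1616  0.0994]]
clip [ 0.44759457  0.29089061 -0.08327777] [ 0.3 -0.2 -0.2 -0.5 -0.3 -0.4  0.2 -0.   0.   0.5 -0.7 -0.1 -1.4 -0.
 -0.4 -0. ]
```

```bash
cat > ov.py <<'E'
from fit import *
L=[(110,60,40),(110,-60,40),(-110,-60,40),(-110,60,40)]
U1=np.array([(64,46),(200,20),(266,283),(122,302)])/3.3333+[295,112]
U2=np.array([(375,168),(283,294),(22,152)])/3.3333+[145,230]
p,r=fit(L,U1,L[:3],U2,0,[.5,-.1,.1]); print('press',p,r)
ims=[]
for s,o in((T,(295,107)),(S,(145,230))):
    k=4;im=cv2.resize(s['image'][o[1]:o[1]+100,o[0]:o[0]+100,::-1],None,fx=k,fy=k,interpolation=cv2.INTER_CUBIC)
    for z in(0,40):
        q=(proj(s,W(p,[(a[0],a[1],z) for a in L]))-o+.5)*k
        cv2.polylines(im,[q.round().astype(int)],True,(0,255,0) if z else (0,0,255),1)
    for x in (-41,-25,-9):
        q=(proj(s,W(p,[(x,0,79)]))-o+.5)*k; cv2.circle(im,tuple(q[0].round().astype(int).tolist()),2,(255,0,255),-1)
    ims.append(im)
cv2.imwrite('pics/ov.png',np.hstack(ims))
E
python3 ov.py
```

```text
press [ 0.5943328  -0.17048316  0.17955477] [-2.4 -0.7  0.2 -1.4  1.1 -0.8 -0.6  2.8  1.5 -1.9 -1.2  2.1 -1.7 -1.9]
```

View pics/ov.png

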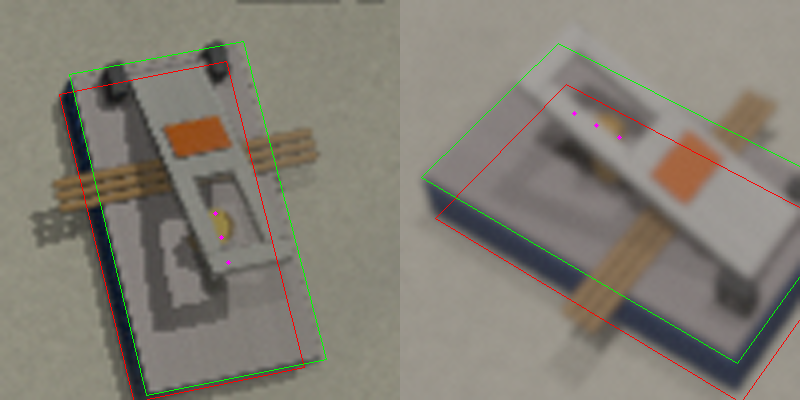

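The press fit is rough, because the top plate seems inset from the base outline. The pad position agrees in both views at a bar angle of about 0.4, so I can act on it. I'll refine the post position with the bar down.

play_rows --pt "40 40 40 0" --pt "80 80 40 0" --pt "120 115 40 0" --pt "150 145 40 0" --pt "180 175 40 -1" --pt "210 205 40 -2" --pt "240 235 40 -3" --pt "270 260 40 -4" --pt "300 290 40 -5" --pt "330 315 40 -5" --gripper 1 --grip_force 10

```text
time: 0.93
ee_pos: [0.4651, -0.3165, 0.2788]
ee_rot: [-2.419, 2.004, 0.002]
force: [0.1, -1.1, 1.4]
width: 0.0247
```

Run:
```python
from fit import *
from h import arm
s=arm.sense();print(s['time'],s['ee_pos'],s['force'],s['width'])
def tri(u1,u2):
    f=lambda X:np.r_[proj(T,X)[0]-u1,proj(S,X)[0]-u2]
    r=least_squares(f,[.6,-.15,.08]);return r.x.round(4),r.fun.round(1)
print('pad',tri((344.2,141.1),(216.7,272)))
R=cv2.Rodrigues(s['ee_rot'])[0];print(np.degrees(np.arctan2(R[1,0],R[0,0])))
```

```text
0.9333 [ 0.46513346 -0.31649495  0.27878872] [ 0.05933214 -1.10579701  1.37871224] 0.024666188151502733
pad (array([ 0.6331, -0.1635,  0.0829]), array([-0., -0., -0.,  0.]))
-79.26960245433253
```

play_rows --pt "30 28 0 0" --pt "58 54 0 0" --pt "86 80 0 0" --pt "114 106 0 0" --pt "140 130 -20 0" --pt "165 153 -50 0" --pt "165 153 -90 0" --pt "165 153 -130 0" --pt "165 153 -155 0" --pt "165 153 -160 0"

```text
time: 1.77
ee_pos: [0.6266, -0.1625, 0.1127]
ee_rot: [2.417, -2.001, -0.016]
force: [-0.9, 0.4, -1.1]
width: 0.0006
```

Run:
```python
from h import *
a=snap('top','t1'); b=snap('scene','s1')
c=lambda im,x,y:cv2.resize(im[y:y+100,x:x+100,::-1],(400,400),interpolation=cv2.INTER_CUBIC)
cv2.imwrite('pics/m1.png',np.hstack([c(a['image'],295,107),c(b['image'],145,220)]))
s=arm.sense();print(s['time'],s['ee_pos'],s['force'],s['width'])
```

```text
1.8667 [ 0.62932209 -0.16335921  0.11753233] [ 0.11765469 -0.04327739 -0.41989718] 0.00022051231445111664
```

View pics/m1.png

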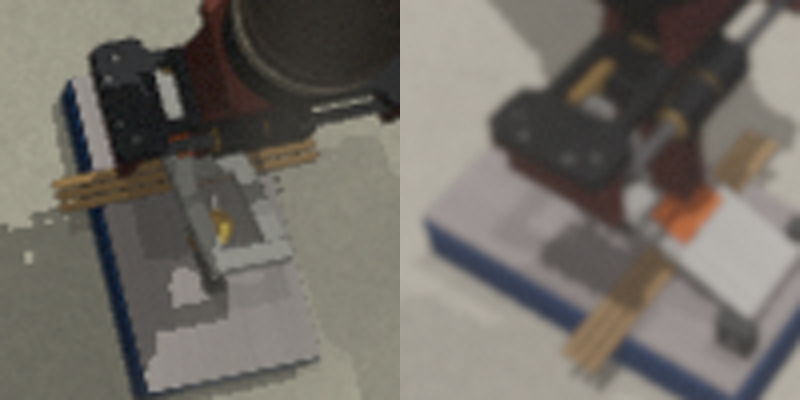

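The closed fingers stand over the orange pad. Next I press down slowly.

play_rows --pt "0 0 -6 0" --pt "0 0 -12 0" --pt "0 0 -17 0" --pt "-1 0 -22 0" --pt "-1 0 -26 0" --pt "-2 0 -30 0" --pt "-2 0 -33 0" --pt "-2 0 -36 0" --pt "-2 0 -38 0" --pt "-2 0 -39 0"

```text
time: 2.7
ee_pos: [0.6271, -0.1633, 0.078]
ee_rot: [2.419, -2.003, -0.008]
force: [-1.7, -1.0, 1.8]
width: 0.0007
```

play_rows --pt "0 0 -1 0" --pt "0 0 -2 0" --pt "0 0 -3 0" --pt "0 0 -3 0"

```text
time: 3.03
ee_pos: [0.6271, -0.1633, 0.0764]
ee_rot: [2.418, -2.003, -0.007]
force: [-4.5, -1.1, 11.9]
width: 0.0003
```

play_rows --pt "0 0 -1 0" --pt "0 0 -2 0" --pt "0 0 -2 0"

```text
time: 3.28
ee_pos: [0.6271, -0.1633, 0.0763]
ee_rot: [2.418, -2.003, -0.006]
force: [-7.3, -0.1, 16.2]
width: 0.0005
```

play_rows --pt "0 0 20 0" --pt "0 0 60 0" --pt "-20 30 100 0" --pt "-40 70 130 0" --pt "-60 110 130 -2" --pt "-75 150 130 -4" --pt "-90 190 130 -6" --pt "-105 225 130 -8" --pt "-120 260 130 -10" --pt "-135 295 130 -12" --gripper 0.4

```text
time: 4.12
ee_pos: [0.497, 0.1202, 0.2066]
ee_rot: [-2.195, 2.247, 0.006]
force: [0.8, 0.6, 0.5]
width: 0.0528
```

Run:
```python
from h import *
a=snap('top','t2'); b=snap('scene','s2')
c=lambda im,x,y:cv2.resize(im[y:y+100,x:x+100,::-1],(400,400),interpolation=cv2.INTER_CUBIC)
cv2.imwrite('pics/m2.png',np.hstack([c(a['image'],295,107),c(b['image'],145,220)]))
s=arm.sense();print(s['time'],s['ee_pos'],s['force'],s['width'])
R=cv2.Rodrigues(s['ee_rot'])[0];print(np.degrees(np.arctan2(R[1,0],R[0,0])))
```

```text
4.2167 [0.49511102 0.12591525 0.2069108 ] [-0.37769321  0.00280793  1.07622509] 0.0525298680407456
-90.75101733217373
```

View pics/m2.png

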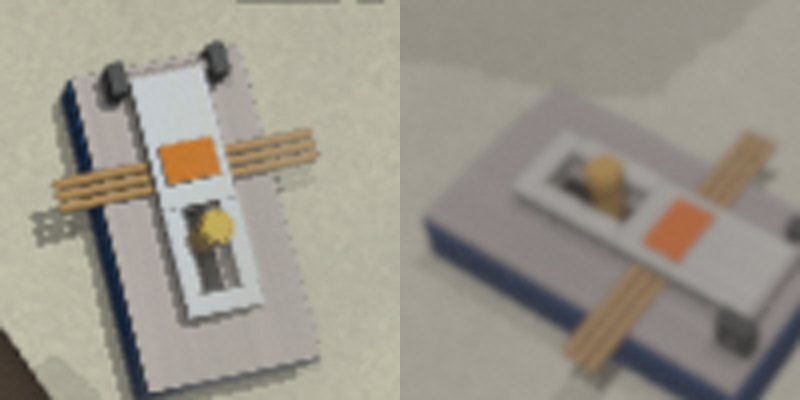

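The bar is level with the brass post head standing through the window: head centre at (217,226) in the left crop and (605,164) in the right.

Run:
```python
from fit import *
T2,S2=load('t2'),load('s2')
L=[(-68,25,56),(-68,-25,56),(46,18,59),(46,-18,59),(20,-18,59),(20,18,59)]
U1=np.array([(190,322),(264,300),(160,147),(215,137),(221,178),(168,187)])/4-.4+[295,107]
L2=[(-68,-25,56),(-68,25,56),(20,18,59),(46,18,59),(46,-18,59),(20,-18,59)]
U2=np.array([(115,187),(165,132),(277,198),(316,210),(284,262),(243,247)])/4-.4+[145,220]
p,r=fit(L,U1,L2,U2,0,[.59,-.17,.18]);print('press',p,r)
p1,r=fit(L,U1,L2[:0] or L2[:1],U2[:1],0,[.59,-.17,.18]);print('press top only',p1)
def cen(s,box):
    x,y,w,h=box; im=cv2.cvtColor(s['image'][y:y+h,x:x+w],cv2.COLOR_RGB2HSV)
    m=(im[...,0]>12)&(im[...,0]<32)&(im[...,1]>90)&(im[...,2]>120)
    v,u=np.nonzero(m); return m.sum(),u.mean()+x,v.mean()+y
print(cen(T2,(338,155,18,18)))
u1=np.array([217,226])/4-.4+[295,107];u2=np.array([205,164])/4-.4+[145,220];print(u1,u2)
f=lambda X:np.r_[proj(T2,X)[0]-u1,proj(S2,X)[0]-u2]
r=least_squares(f,[.57,-.17,.08]);print('post',r.x,r.fun)
g=lambda q:np.r_[proj(T2,[q[0],q[1],.079])[0]-u1,proj(S2,[q[0],q[1],.079])[0]-u2]
q=least_squares(g,[.57,-.17]);print('post z79',q.x,q.fun, 'top ray',ray(T2,*u1,.079),'scene ray',ray(S2,*u2,.079))
d=q.x-p[:2];c,s=np.cos(p[2]),np.sin(p[2]);print('in press',c*d[0]+s*d[1],-s*d[0]+c*d[1])
print('slot +-',W(p,[(-41,0,62.5),(-9,0,62.5)]))
```

```text
press [ 0.59249953 -0.17047012  0.19533836] [ 0.3 -0.4  0.6  0.9 -0.4  0.2 -0.8 -0.1  0.3 -0.9  0.1 -0.3 -1.1  0.2
  0.4 -0.7  0.8 -0.5  0.6  1.3 -0.9  0.2 -0.3 -1.2]
press top only [ 0.59243845 -0.17022731  0.18028438]
(np.int64(55), np.float64(348.6), np.float64(163.23636363636365))
[348.85 163.1 ] [195.85 260.6 ]
post [ 0.57583351 -0.17238671  0.08191804] [ 0.17493632  0.13145397  0.19402629 -0.00774663]
post z79 [ 0.57532008 -0.17220039] [-0.21117284  0.60284756  0.24901908  0.64934923] top ray [ 0.57685979 -0.17283352  0.079     ] scene ray [ 0.57352194 -0.17137177  0.079     ]
in press -0.01718856669387938 0.0016371448334149576
slot +- [[ 0.55227926 -0.17842816  0.0625    ]
 [ 0.58367069 -0.17221701  0.0625    ]]
```

play_rows --pt "-12 40 0 -1" --pt "-24 80 0 -2" --pt "-36 120 0 -3" --pt "-48 155 0 -4" --pt "-48 165 -20 -4" --pt "-48 165 -50 -4" --pt "-48 165 -80 -4" --pt "-48 165 -100 -4" --pt "-48 165 -100 -4" --gripper 0.59

```text
time: 4.97
ee_pos: [0.4451, 0.2895, 0.103]
ee_rot: [2.126, -2.308, -0.012]
force: [-0.0, -0.3, 0.9]
width: 0.0358
```

Run:
```python
from h import *
s=arm.sense();print(s['time'],s['ee_pos'],s['force'],s['width'])
R=cv2.Rodrigues(s['ee_rot'])[0];print(np.degrees(np.arctan2(R[1,0],R[0,0])),R[:,2])
a=snap('top','t3'); b=snap('scene','s3')
c=lambda im,x,y:cv2.resize(im[y:y+80,x:x+80,::-1],(400,400),interpolation=cv2.INTER_CUBIC)
cv2.imwrite('pics/m3.png',np.hstack([c(a['image'],130,170),c(b['image'],245,130)]))
```

```text
4.9667 [0.44511763 0.28951732 0.10299804] [-0.01907089 -0.30333764  0.91277329] 0.03577479014703089
-94.70417126004091 [-0.00833898  0.00278872 -0.99996134]
```

View pics/m3.png

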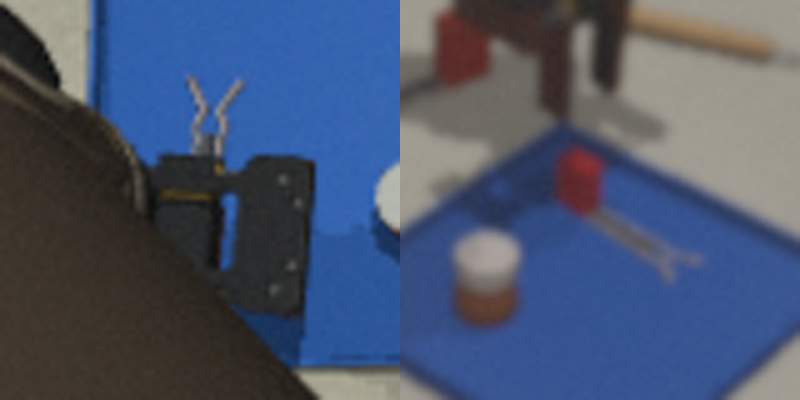

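The open fingers hang above the red grip, squared to the clip, whose tips are at about (215,80) in the left crop. Next I descend and grip.

play_rows --pt "2 1 -20 0" --pt "2 1 -40 0" --pt "2 1 -55 0" --pt "2 1 -65 0" --pt "2 1 -72 0" --pt "2 1 -76 0" --pt "2 1 -78 0" --pt "2 1 -78 0"

```text
time: 5.73
ee_pos: [0.4494, 0.2922, 0.0293]
ee_rot: [-2.127, 2.31, 0.011]
force: [0.4, 0.2, -0.6]
width: 0.0363
```

play_rows --pt "0 0 0 0" --pt "0 0 0 0" --pt "0 0 0 0" --pt "0 0 0 0" --pt "0 0 0 0" --pt "0 0 0 0" --gripper 1 --grip_force 50

```text
time: 6.23
ee_pos: [0.4496, 0.2923, 0.0297]
ee_rot: [-2.126, 2.31, 0.01]
force: [-0.3, 0.5, 5.4]
width: 0.0153
```

play_rows --pt "0 0 5 0" --pt "0 0 15 0" --pt "0 0 35 0" --pt "0 0 60 0" --pt "0 0 85 0" --pt "0 0 110 0" --pt "0 0 125 0" --pt "0 0 130 0" --pt "0 0 130 0"

```text
time: 6.98
ee_pos: [0.4503, 0.2927, 0.1614]
ee_rot: [-2.124, 2.308, 0.009]
force: [0.2, 0.8, -0.6]
width: 0.0161
```

play_rows --pt "0 -30 0 1" --pt "0 -65 0 3" --pt "0 -100 0 5" --pt "0 -138 0 7" --pt "0 -176 0 9" --pt "0 -214 0 11" --pt "0 -252 0 13" --pt "0 -290 0 15" --pt "0 -328 0 15.7" --pt "0 -350 0 15.7"

```text
time: 7.82
ee_pos: [0.4488, -0.0615, 0.1602]
ee_rot: [-2.419, 2.001, 0.012]
force: [0.6, 0.2, -0.7]
width: 0.0157
```

play_rows --pt "2 -30 0 0" --pt "4 -60 0 0" --pt "4 -90 0 0" --pt "4 -115 0 0" --pt "4 -130 0 0" --pt "4 -138 0 0" --pt "4 -138 0 0" --pt "4 -138 0 0"

```text
time: 8.48
ee_pos: [0.4524, -0.1987, 0.1594]
ee_rot: [-2.419, 2.001, 0.015]
force: [-0.0, 0.1, -0.3]
width: 0.016
```

Run:
```python
from h import *
a=snap('top','t4'); b=snap('scene','s4')
s=arm.sense();print(s['time'],s['ee_pos'],s['force'],s['width'])
R=cv2.Rodrigues(s['ee_rot'])[0];print(np.degrees(np.arctan2(R[1,0],R[0,0])),R[:,2])
c=lambda im,x,y:cv2.resize(im[y:y+100,x:x+80,::-1],(400,500),interpolation=cv2.INTER_CUBIC)
cv2.imwrite('pics/m4.png',np.hstack([c(a['image'],310,130),c(b['image'],135,185)]))
```

```text
8.5833 [ 0.45273455 -0.19796351  0.15983025] [ 0.76440815 -0.06443779 -1.24318431] 0.015978899917024152
-79.08954532732773 [-0.00535238  0.00735573 -0.99995862]
```

View pics/m4.png

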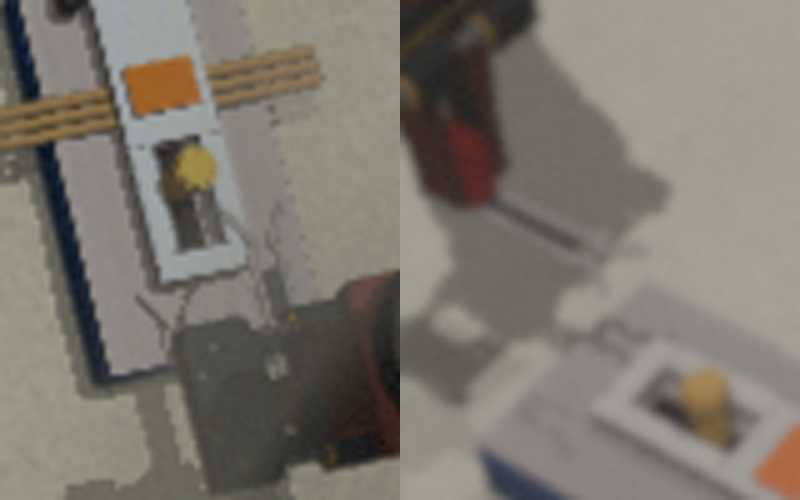

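The clip is held level. Its tips are at about (228,208) and (277,208) in the left crop, and (645,243) and (603,280) in the right.

Run:
```python
from fit import *
a,b=load('t4'),load('s4')
def tri(u1,u2):
    f=lambda X:np.r_[proj(a,X)[0]-u1,proj(b,X)[0]-u2]
    r=least_squares(f,[.55,-.18,.13]);return r.x.round(4),r.fun.round(2)
t=np.array([.4527,-.1980,.1598])
for q1,q2 in (((228,208),(245,243)),((277,208),(203,280)),((252.5,208),(224,262))):
    print(tri(np.array(q1)/5-.4+[310,130],np.array(q2)/5-.4+[135,185]))
th=.19; c=np.array([np.cos(th),np.sin(th)])
print('expected tip ctr', t[:2]+c*(.093-.002), t[2]-.0257+.002)
```

```text
(array([ 0.5417, -0.1682,  0.1431]), array([ 0.38,  0.28,  0.44, -0.01]))
(array([ 0.5421, -0.1922,  0.1395]), array([ 0.35,  0.25,  0.4 , -0.  ]))
(array([ 0.5419, -0.1803,  0.141 ]), array([ 0.39,  0.28,  0.44, -0.01]))
expected tip ctr [ 0.54206239 -0.18081384] 0.1361
```

play_rows --pt "5 1 -10 0" --pt "10 3 -25 0" --pt "15 4 -40 0" --pt "15 4 -52 0" --pt "15 4 -62 0" --pt "15 4 -68 0" --pt "15 4 -71 0" --pt "15 4 -72 0" --pt "15 4 -72 0" --pt "15 4 -72 0"

```text
time: 9.42
ee_pos: [0.4681, -0.1941, 0.0883]
ee_rot: [-2.42, 1.999, 0.012]
force: [-0.5, 0.3, -0.8]
width: 0.0157
```

play_rows --pt "0 0 -0.5 0" --pt "0 0 -1 0" --pt "0 0 -1.5 0" --pt "0 0 -2 0" --pt "0 0 -2 0" --pt "0 0 -2 0"

```text
time: 9.92
ee_pos: [0.468, -0.1941, 0.0863]
ee_rot: [-2.42, 1.999, 0.013]
force: [1.3, 0.3, 0.1]
width: 0.0156
```

Run:
```python
from h import *
a=snap('top','t5'); b=snap('scene','s5')
s=arm.sense();print(s['time'],s['ee_pos'],s['force'],s['wrist_torque'],s['width'])
c=lambda im,x,y:cv2.resize(im[y:y+60,x:x+60,::-1],(400,400),interpolation=cv2.INTER_CUBIC)
cv2.imwrite('pics/m5.png',np.hstack([c(a['image'],318,140),c(b['image'],155,230)]))
```

```text
10.0167 [ 0.46805907 -0.19408427  0.08633315] [ 0.1236706  -0.04208665 -0.99566174] [-0.04317233  0.01748203  0.01418477] 0.015798272131797055
```

View pics/m5.png

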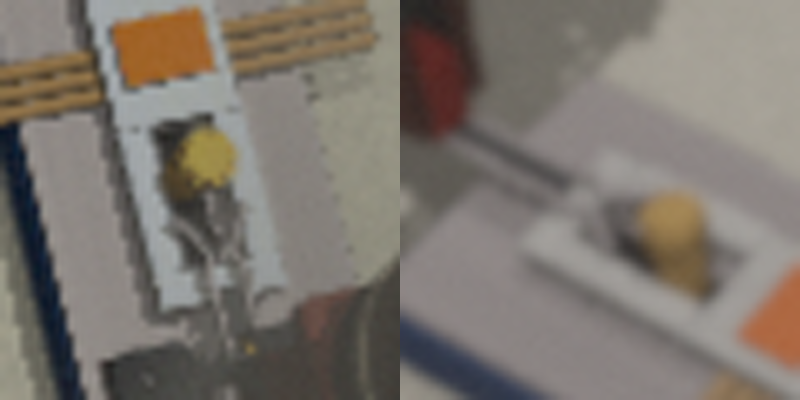

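play_rows --pt "0 0 -1 0" --pt "0 0 -2 0" --pt "0 0 -3 0" --pt "0 0 -3.5 0" --pt "0 0 -3.5 0"

```text
time: 10.43
ee_pos: [0.468, -0.194, 0.0826]
ee_rot: [-2.421, 1.999, 0.013]
force: [-0.0, -0.1, -1.4]
width: 0.0156
```

play_rows --pt "0 0 -0.5 0" --pt "0 0 -1 0" --pt "0 0 -1 0"

```text
time: 10.68
ee_pos: [0.468, -0.194, 0.0817]
ee_rot: [-2.421, 1.999, 0.013]
force: [-0.2, 0.4, 0.5]
width: 0.0154
```

play_rows --pt "0 0 -0.5 0" --pt "0 0 -1 0" --pt "0 0 -1 0"

```text
time: 10.93
ee_pos: [0.468, -0.1942, 0.0812]
ee_rot: [-2.42, 1.999, 0.012]
force: [-3.7, 1.5, 7.2]
width: 0.0156
```

Contact came at TCP z of about 81.5 mm, as computed, so groove height is TCP z of about 86.1 mm. I lift to it and advance.

play_rows --pt "0 0 2 0" --pt "0 0 4 0" --pt "0 0 5 0" --pt "0 0 5 0" --pt "0 0 5 0"

```text
time: 11.35
ee_pos: [0.468, -0.1941, 0.0862]
ee_rot: [-2.421, 1.999, 0.012]
force: [-0.1, 0.5, -0.3]
width: 0.0157
```

play_rows --pt "2 0.4 0 0" --pt "4.9 0.9 0 0" --pt "7.8 1.5 0 0" --pt "10.8 2.1 0 0" --pt "13.7 2.6 0 0" --pt "16.7 3.2 0 0" --pt "18.6 3.6 0 0" --pt "19.6 3.8 0 0" --pt "19.6 3.8 0 0"

```text
time: 12.1
ee_pos: [0.4878, -0.1902, 0.0862]
ee_rot: [-2.421, 1.999, 0.012]
force: [0.7, 0.5, -0.5]
width: 0.0159
```

play_rows --pt "1 0.2 0 0" --pt "2 0.4 0 0" --pt "3 0.6 0 0" --pt "4 0.8 0 0" --pt "5 1 0 0" --pt "5 1 0 0"

```text
time: 12.6
ee_pos: [0.493, -0.1892, 0.0862]
ee_rot: [-2.421, 1.998, 0.012]
force: [-0.1, -0.5, -0.8]
width: 0.0158
```

play_rows --pt "1 0.2 0 0" --pt "2 0.4 0 0" --pt "3 0.6 0 0" --pt "3 0.6 0 0"

```text
time: 12.93
ee_pos: [0.4959, -0.1886, 0.0861]
ee_rot: [-2.421, 1.999, 0.013]
force: [-0.1, -0.6, -1.1]
width: 0.0158
```

play_rows --pt "1 0.2 0 0" --pt "2 0.4 0 0" --pt "2 0.4 0 0"

```text
time: 13.18
ee_pos: [0.4969, -0.1883, 0.0857]
ee_rot: [-2.422, 2.0, 0.016]
force: [-4.7, -0.7, -2.4]
width: 0.0159
```

play_rows --pt "1 0.2 0 0" --pt "2 0.4 0 0" --pt "2 0.4 0 0"

```text
time: 13.43
ee_pos: [0.498, -0.1881, 0.0852]
ee_rot: [2.422, -2.001, -0.018]
force: [-4.4, -2.2, -1.3]
width: 0.0159
```

play_rows --pt "1 0.2 0 0" --pt "2 0.4 0 0" --pt "2 0.4 0 0"

```text
time: 13.68
ee_pos: [0.4985, -0.188, 0.0848]
ee_rot: [2.42, -2.0, -0.022]
force: [-7.5, -1.6, 0.5]
width: 0.0158
```

play_rows --pt "1 0.2 0.7 0" --pt "2 0.4 1.3 0" --pt "2.5 0.5 1.5 0" --pt "2.5 0.5 1.5 0"

```text
time: 14.02
ee_pos: [0.4987, -0.1878, 0.0854]
ee_rot: [2.417, -1.999, -0.028]
force: [-8.8, -3.3, -1.5]
width: 0.0153
```

play_rows --pt "1 0.2 0.3 0" --pt "2 0.4 0.5 0" --pt "2.5 0.5 0.5 0" --pt "2.5 0.5 0.5 0"

```text
time: 14.35
ee_pos: [0.4989, -0.1878, 0.0852]
ee_rot: [2.413, -1.998, -0.034]
force: [-8.3, -2.6, 0.4]
width: 0.0159
```

Run:
```python
from h import *
a=snap('top','t6'); b=snap('scene','s6')
s=arm.sense();print(s['time'],s['ee_pos'],s['force'],s['wrist_torque'],s['width'])
R=cv2.Rodrigues(s['ee_rot'])[0];print(np.degrees(np.arctan2(R[1,0],R[0,0])),R[:,2]*1000)
c=lambda im,x,y:cv2.resize(im[y:y+60,x:x+60,::-1],(400,400),interpolation=cv2.INTER_CUBIC)
cv2.imwrite('pics/m6.png',np.hstack([c(a['image'],318,140),c(b['image'],155,230)]))
```

```text
14.45 [ 0.49889778 -0.18776267  0.08510897] [-7.4333579  -2.67825823 -0.84352209] [-0.49353552  1.99996949  0.00752068] 0.01570816083954037
-79.2490477142961 [ -21.74742276    7.42387538 -999.73593297]
```

View pics/m6.png

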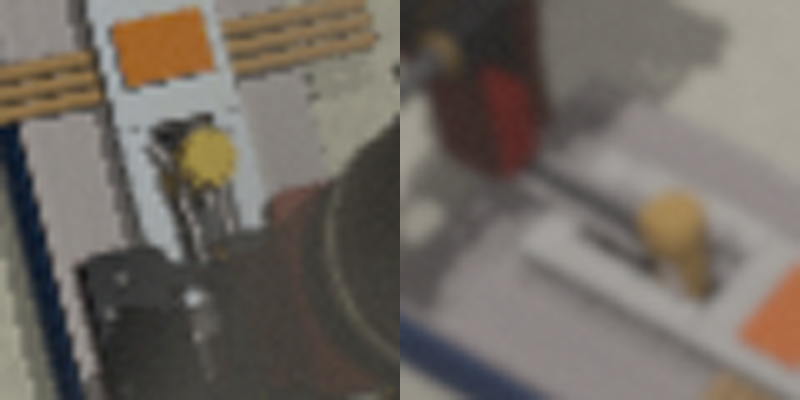

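The legs straddle the shank symmetrically: the left tip shows at (160,140), beside the head at (208,157). The clip is engaged just before the pinch, sagging about 2 mm from tilt. I raise it slightly and push on in one call.

play_rows --pt "1 0.2 1 0" --pt "1.5 0.3 2 0" --pt "2 0.4 2.5 0" --pt "2.5 0.5 2.5 0" --pt "3 0.6 2.5 0" --pt "3.5 0.7 2.5 0" --pt "3.5 0.7 2.5 0"

```text
time: 15.03
ee_pos: [0.5007, -0.1874, 0.0871]
ee_rot: [2.411, -1.997, -0.038]
force: [-5.5, -1.7, 0.0]
width: 0.0157
```

play_rows --pt "1 0.2 0 0" --pt "2 0.4 0 0" --pt "3 0.6 0 0" --pt "3.5 0.7 0 0" --pt "3.5 0.7 0 0"

```text
time: 15.45
ee_pos: [0.505, -0.1867, 0.0872]
ee_rot: [2.412, -1.998, -0.036]
force: [0.7, -0.9, -0.5]
width: 0.0156
```

play_rows --pt "0.7 0.15 0 0" --pt "1.4 0.3 0 0" --pt "2 0.4 0 0" --pt "2 0.4 0 0"

```text
time: 15.78
ee_pos: [0.5086, -0.186, 0.0878]
ee_rot: [2.414, -1.998, -0.032]
force: [3.8, -0.1, -0.6]
width: 0.0159
```

play_rows --pt "0.7 0.15 0 0" --pt "1.4 0.3 0 0" --pt "1.4 0.3 0 0"

```text
time: 16.03
ee_pos: [0.5101, -0.1857, 0.0878]
ee_rot: [2.414, -1.998, -0.032]
force: [1.0, -0.1, 0.4]
width: 0.0153
```

The force reversed, so it snapped through. Now I go gently to the tongue.

play_rows --pt "0.5 0.1 0 0" --pt "1 0.2 0 0" --pt "1 0.2 0 0"

```text
time: 16.28
ee_pos: [0.5103, -0.1857, 0.0875]
ee_rot: [2.413, -1.998, -0.034]
force: [-2.2, -1.1, 0.2]
width: 0.0157
```

play_rows --pt "0.5 0.1 0 0" --pt "1 0.2 0 0" --pt "1 0.2 0 0"

```text
time: 16.53
ee_pos: [0.5105, -0.1856, 0.0873]
ee_rot: [2.412, -1.998, -0.036]
force: [-3.9, -1.8, 1.6]
width: 0.0159
```

play_rows --pt "0.7 0.15 0 0" --pt "1.4 0.3 0 0" --pt "2 0.4 0 0" --pt "2 0.4 0 0"

```text
time: 16.87
ee_pos: [0.5107, -0.1855, 0.0867]
ee_rot: [2.409, -1.997, -0.041]
force: [-7.4, -2.4, 1.2]
width: 0.0158
```

play_rows --pt "1 0.2 0.5 0" --pt "2 0.4 0.5 0" --pt "2.7 0.5 0.5 0" --pt "2.7 0.5 0.5 0"

```text
time: 17.2
ee_pos: [0.5109, -0.1855, 0.0866]
ee_rot: [2.406, -1.996, -0.047]
force: [-9.5, -2.3, 3.5]
width: 0.0157
```

That is a solid stop (0.2 mm more for 2 N). I unload, release and withdraw upward.

play_rows --pt "0 0 0 0" --pt "0 0 0 0" --pt "0 0 0 0"

```text
time: 17.45
ee_pos: [0.5106, -0.1856, 0.0864]
ee_rot: [2.405, -1.996, -0.048]
force: [-4.5, -1.2, 0.1]
width: 0.0157
```

play_rows --pt "0 0 0 0" --pt "0 0 0 0" --pt "0 0 0 0" --pt "0 0 0 0" --pt "0 0 0 0" --gripper 0.6

```text
time: 17.87
ee_pos: [0.5112, -0.1854, 0.0866]
ee_rot: [2.406, -1.996, -0.047]
force: [-0.6, 0.4, -0.3]
width: 0.0351
```

play_rows --pt "0 0 8 0" --pt "0 0 20 0" --pt "0 0 40 0" --pt "0 0 70 0" --pt "0 0 100 0" --pt "-30 30 130 0" --pt "-60 60 150 0" --pt "-80 100 150 0" --pt "-80 140 150 0" --pt "-80 180 150 0"

```text
time: 18.7
ee_pos: [0.4304, -0.016, 0.2388]
ee_rot: [2.405, -1.999, -0.041]
force: [0.7, -0.5, -0.7]
width: 0.035
```

Run:
```python
from h import *
a=snap('top','t7'); b=snap('scene','s7')
s=arm.sense();print(s['time'],s['ee_pos'],s['force'],s['width'])
c=lambda im,x,y:cv2.resize(im[y:y+80,x:x+80,::-1],(400,400),interpolation=cv2.INTER_CUBIC)
cv2.imwrite('pics/m7.png',np.hstack([c(a['image'],308,130),c(b['image'],145,220)]))
```

```text
18.8 [ 0.43138486 -0.01063665  0.23864788] [ 0.03534709 -0.58186965  0.5460808 ] 0.035256144918187314
```

View pics/m7.png

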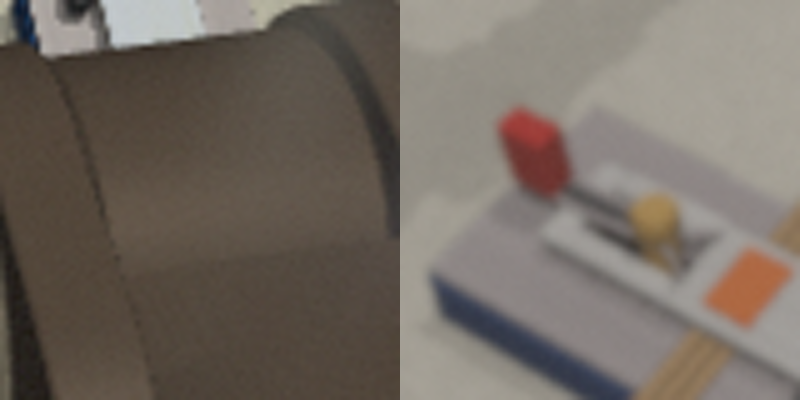

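The clip stays on the post, with the grip at (535,150), the head at (655,220) and the bar down. The arm blocks the top view, so I move it aside for one last check.

play_rows --pt "0 40 0 0" --pt "0 80 0 0" --pt "0 120 0 0" --pt "0 160 0 0" --pt "0 200 0 0" --pt "0 240 0 0" --pt "0 250 0 0" --pt "0 250 0 0"

```text
time: 19.47
ee_pos: [0.431, 0.2426, 0.2395]
ee_rot: [2.424, -1.982, -0.045]
force: [0.4, -0.3, -0.2]
width: 0.035
```

Run:
```python
from fit import *
a=snap('top','t8'); b=snap('scene','s8')
c=lambda im,x,y:cv2.resize(im[y:y+80,x:x+80,::-1],(400,400),interpolation=cv2.INTER_CUBIC)
cv2.imwrite('pics/m8.png',np.hstack([c(a['image'],308,140),c(b['image'],145,220)]))
for th in(.19,):
  p=[.5755-.07*np.cos(th),-.173-.07*np.sin(th),th]
  L=[(14,8,38),(14,-8,38),(-14,-8,38),(-14,8,38),(93,13,2),(93,-13,2)]
  print(((proj(a,W(p,L,.0605))-[308,140]+.4)*5).round(),((proj(b,W(p,L,.0605))-[145,220]+.4)*5).round()+[400,0])
```

```text
[[231. 224.]
 [263. 217.]
 [277. 273.]
 [246. 280.]
 [162.  90.]
 [211.  80.]] [[565. 120.]
 [542. 143.]
 [495. 119.]
 [518.  96.]
 [719. 234.]
 [683. 275.]]
```

View pics/m8.png

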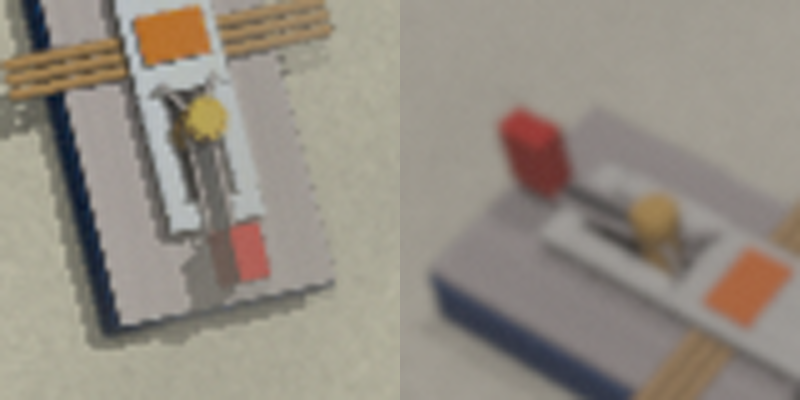

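The final view fits the seated pose. The predicted grip corners, (231,224), (263,217) and (277,273), and the tip at (162,90) match the picture to within about 7 crop pixels (4 mm), mostly less. The bar is level.

```bash
python3 -c "
from h import *
print(workorder.hand_in())"
```

```text
the job is handed in; nothing more can be done
None
```

The bar is fully down over the brass post and the smaller red clip is snapped home in its groove. I handed the job in at about 19.5 s, with the arm well clear of everything.

- **Bar:** I pressed it on the orange pad to a hard stop. The pad top was then at about 59 mm, as expected for fully down, with 16 N on it.
- **Clip:** I pinched the clip from the blue tray by its grip and touched it lightly on the bar (7 N) to set the groove height. The push then rose to about 9 N at the pinch and reversed at the snap. It climbed again on the tongue, and I stopped at about 10 N, well under the 25 N limit.
- **Final check:** After release, both cameras show the bar level. The grip and leg tips are within about 4 mm (mostly less) of where a fully seated clip should be.
- **What disagreed:**
  - The visible top plate of the press did not match the stated base outline, so I located it from the bar, pad and post instead.
  - The home position came about 2 mm beyond the camera estimate.
  - The tool tilted about 2 degrees while pushing. I corrected the height for this once, before the snap.

I did not check the decoy clips or other items one by one at the end, but no path went near them.

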